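# Close the clip tub with the lid that fits

### The arm

A 6-joint arm with a two-finger parallel gripper is mounted at the origin on the work surface. World frame = base frame: x ahead of the robot, y to its left, z up, the work surface at z = 0. Lengths are in mm, angles in degrees, forces in N, time in s.
With the tool pointing down it reaches from about 350 to 850 mm from the base axis. Payload 8.1 kg.
Tool frame: the origin (TCP) lies at the very end of the fingers, on their centre line; the grasp point (between the pads) lies 19 mm behind it (pinch_z is the z of the grasp point in the tool frame, in mm); z points along the fingers, y is the direction in which the jaws open and shut (so a half turn about z gives the same grasp; the last joint's range is limited). The gripper opens to 85 mm and grips with 20 to 120 N. Pads are 22 mm wide; open, the fingers measure 114 mm over their backs; the gripper's body (76 mm by 85 mm) begins 54 mm behind the grasp point. The pads swing forward as they close: fully open they stand 13 mm farther back than shut.
Start: joints at [-81.727, 7.471, 85.268, -0, 87.261, -4.893], TCP at [136.69, -584.227, 231.292] pointing down, gripper open.
Joint ranges: [-169.43, 169.43], [-51.17, 129.36], [1.28, 143.12], [-76.62, 256.62], [0, 156.53], [-152.29, 152.29]. Speed limits (degrees/s): [136.94, 136.94, 159.86, 180, 180, 180].

### API

Orientations are given as [roll, pitch, yaw] about the fixed x, y, z axes, in that order (R = Rz(yaw) Ry(pitch) Rx(roll)).
In Python, from bench import * gives the robot as it stands.
- The arm moves only by the shell command python3 -m creep 'ROWS' [FORCE]. ROWS is a JSON object of lists of equal length, an entry for each row: "translation": the shift along the tool's x, y, z in mm, a list of three; "rotation": the turn, a rotation vector about the tool's x, y, z in rad, a list of three; "claw": the finger opening in mm, from 0 to 85.4. In form: {"translation": [[dx, dy, dz], ...], "rotation": [[ax, ay, az], ...], "claw": [claw, ...]}. A call has 1 to 10 rows; each row shifts and turns the commanded pose from where the row before left it, along the tool's axes as they then stand; what a row does not reach is not made up. A row lasts 1/10 s, in which the tool goes at most 50 mm and 8.59 degrees, less where a joint would pass 70% of its speed; a pose out of reach is approached as far as the arm can. A call is refused whole if a number of a shift passes 50 or a number of a turn 0.15, either way. A call with a gripper value outside its range is refused whole. The fingers move at their own pace and stop on an object; FORCE is the grip in N (left out, the last holds). Time passes only in rows, so rows that do not move let the fingers close. It gives the time, the measured TCP pose, the force and the opening at its end, in the units of the state.
- sense(): the state, without advancing time (a new reading comes with each control period).
- snapshot(name): name is "side" or "top"; returns a dict with "frame" (384x512x3 uint8, red, green, blue), "intrinsics" (3x3 intrinsics, pixels), "extrinsics" (4x4, takes a point from camera to world coordinates). Camera axes: x right, y up, looking along -z (the intrinsics and any distortion apply to the point x, -y, -z); pixel columns grow to the right and rows downward; lengths in mm; the calibration is good to about 2 mm. A picture is of the moment at which its call begins. There is no depth.
- hand_in(): hands the job in, once; it reports no verdict.
The state is a dict: "time": time; "joint_pos": joint angles; "qd": joint speeds; "joint_efforts": joint torques, N m; "tool_pos": TCP position; "tcp_rot": TCP orientation; "ft_force": force on the tool from outside, world axes, zero at the start; "wrist_torque": the same for the moment, N m; "finger_gap": finger opening in mm.
Only numpy, scipy, OpenCV 4.12 (cv2) and the standard library are available. Lean on these libraries where they do the work, as an engineer would, in place of code of your own. Each camera call takes 0.05 s, during which the arm holds its last target.

### The job

The open tub of steel clips on the stockroom packing bench needs its lid. Of the three look-alike lids lying on the bench only one fits: put that one on the tub so that it is fully home, flat on the rim all round, with the tub left standing upright. The other two lids must end up lying on the bench, clear of the tub.

Things in the scene. Friction and masses are not known exactly. Their poses are not given: they have to be found in the camera images.
- tub_rim (a point): Centre of the open mouth of a round light-grey plastic tub, level with the top of its flat rim, 70 mm above the tub's foot; z up. Tub outer diameter 110 mm, mouth 100 mm (wall 5 mm); filled with steel clips to about 30 mm above its foot, 0.8 kg. It stands loose on the bench, farther from the robot than the lids.
- lid_a_knob (a point): Grip point on the upright round knob (28 mm diameter, 34 mm high) in the middle of a round light-grey lid: on the axis, z up, 10 mm below the knob's top, 24 mm above the flange's top. Flange 136 mm diameter, 5 mm thick; below it a plug 14 mm high, tapering from 120 mm under the flange to 104 mm at its underside, which lies on the bench. 0.13 kg.
- lid_b_knob (a point): The same point on a lid built like lid_a with the same heights and knob, also lying plug down, but with a flange 114 mm in diameter and a plug that tapers from 96 mm under the flange to 80 mm at its underside; about 0.10 kg.
- lid_c_knob (a point): The same point on a lid built like lid_a with the same heights and knob, also lying plug down, but with a flange 92 mm in diameter and a plug that tapers from 74 mm under the flange to 58 mm at its underside; about 0.07 kg.
There are look-alikes about, which are no part of the job. Leave any red look-alike of the part that bears lid_c_knob alone.

How it is judged:
By the outcome, as a careful person would: the job done as asked, in the order asked, and still so for the second after the job is handed in, with the robot touching nothing.
It also fails if it takes over 32 s, if anything falls off the work surface, if the arm or the gripper's body presses on something with over 40 N, if the wrist force passes 120 N, or if a joint passes its speed limit or range.

## Working session

There is one attempt and no reset: what is moved stays moved. The work goes in short steps, Python scripts to look and compute and a shell command to move; the robot and the scene stay as the last step left them, time stands still between calls to the robot, and variables do not carry over. Pictures are saved under pics/ and viewed, and the job is handed in when it is done.

```bash
mkdir -p pics; ls; python3 - <<'E'
from bench import *
import cv2
s=sense();print({k:s[k] for k in('time','tool_pos','tcp_rot','ft_force','finger_gap')})
for n in('side','top'):
    d=snapshot(n);cv2.imwrite(f'pics/{n}0.png',d['frame'][:,:,::-1]);print(n,d['intrinsics'],d['extrinsics'],[k for k in d])
    import pickle;pickle.dump(d,open(f'{n}0.pkl','wb'))
E
```

```text
pics
{'time': 0.0, 'tool_pos': array([ 136.60544724, -583.65582466,  230.23948246]), 'tcp_rot': array([-1.79892615e+02, -7.95248087e-03,  1.31658264e+01]), 'ft_force': array([ 0.36434647, -0.10988525, -0.77510103]), 'finger_gap': 85.43330072819232}
side [[386.66776712   0.         250.99350525]
 [  0.         386.66776712 194.43042049]
 [  0.           0.           1.        ]] [[-7.05848013e-01  4.48763752e-01 -5.48078167e-01  1.42430932e+02]
 [-7.08287636e-01 -4.35813050e-01  5.55333782e-01  4.78994584e+02]
 [ 1.03540540e-02  7.80178236e-01  6.25471593e-01  5.57242369e+02]
 [ 0.00000000e+00  0.00000000e+00  0.00000000e+00  1.00000000e+00]] ['frame', 'intrinsics', 'extrinsics']
top [[483.14076102   0.         250.90707772]
 [  0.         483.14076102 195.01939184]
 [  0.           0.           1.        ]] [[-2.66542122e-02  9.88744741e-01 -1.47218850e-01  3.93215018e+02]
 [-9.99475913e-01 -2.36528107e-02  2.21007762e-02  6.96928885e+01]
 [ 1.83698866e-02  1.47730773e-01  9.88857000e-01  1.16393885e+03]
 [ 0.00000000e+00  0.00000000e+00  0.00000000e+00  1.00000000e+00]] ['frame', 'intrinsics', 'extrinsics']
```

View pics/side0.png

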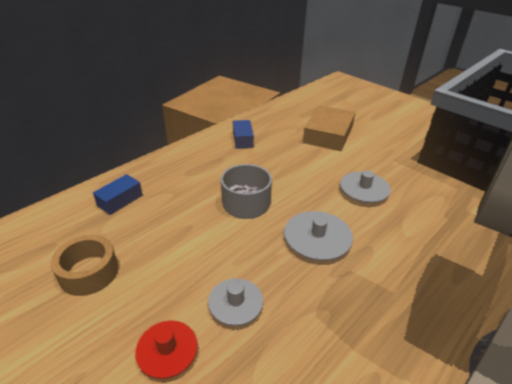

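View pics/top0.png

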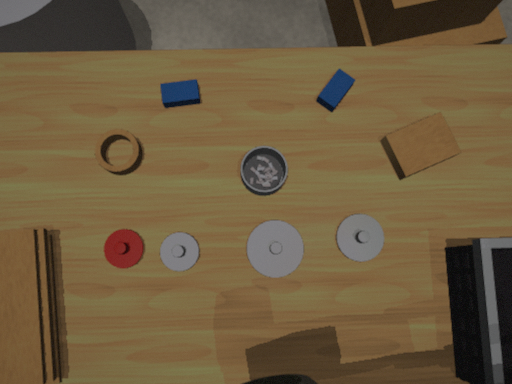

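Side view: the tub is at (246,190). The grey lids are at (236,300), (318,235) and (365,187), and there is a red one at (166,348). Top view: the tub is at (264,170). Grey lids are at (180,252), (275,249) and (361,238); the red one at (123,248). Next I measure them.

```bash
cat > h.py <<'E'
import numpy as np,cv2,pickle
def ray(d,px):
    K,E=d['intrinsics'],d['extrinsics']
    v=np.array([(px[0]-K[0,2])/K[0,0],-(px[1]-K[1,2])/K[1,1],-1.])
    return E[:3,3],E[:3,:3]@v
def onz(d,px,z):
    o,v=ray(d,px);return o+v*(z-o[2])/v[2]
def tri(d1,p1,d2,p2):
    o1,v1=ray(d1,p1);o2,v2=ray(d2,p2)
    s=np.linalg.lstsq(np.c_[v1,-v2],o2-o1,rcond=None)[0]
    a,b=o1+s[0]*v1,o2+s[1]*v2
    return (a+b)/2,np.linalg.norm(a-b)
def proj(d,P):
    K,E=d['intrinsics'],d['extrinsics'];c=E[:3,:3].T@(np.asarray(P,float)-E[:3,3])
    return np.array([K[0,2]-K[0,0]*c[0]/c[2],K[1,2]+K[1,1]*c[1]/c[2]])
def greys(d,lo=60,amin=200,amax=6000):
    f=cv2.cvtColor(d['frame'],cv2.COLOR_RGB2HSV)
    m=((f[...,1]<60)&(f[...,2]>lo)).astype(np.uint8)
    cs,_=cv2.findContours(m,cv2.RETR_EXTERNAL,cv2.CHAIN_APPROX_NONE)
    return [c for c in cs if amin<cv2.contourArea(c)<amax]
def circ(P):
    A=np.c_[2*P[:,:2],np.ones(len(P))];s=np.linalg.lstsq(A,(P[:,:2]**2).sum(1),rcond=None)[0]
    return s[:2],np.sqrt(s[2]+s[:2]@s[:2])
E
python3 - <<'E'
from h import *
for n in('top','side'):
    d=pickle.load(open(n+'0.pkl','rb'))
    for c in greys(d):
        c=c[:,0]; h=cv2.convexHull(c)[:,0]
        print(n,c.mean(0).round(),cv2.contourArea(c))
        for z in(19,70): 
            P=np.array([onz(d,p+0.,z) for p in h]);q,r=circ(P);print('   z',z,q.round(1),'dia',2*r.round(1),'resid',np.abs(np.hypot(*(P[:,:2]-q).T)-r).max().round(1))
    f=d['frame']
    pts=dict(top=[(264,170),(180,252),(275,249),(361,238)],side=[(246,190),(236,295),(319,230),(366,185)])[n]
    row=np.hstack([cv2.resize(f[y-32:y+32,x-32:x+32],(400,400),interpolation=cv2.INTER_CUBIC) for x,y in pts])
    cv2.imwrite(f'pics/z_{n}.png',cv2.resize(np.vstack([row[:,:800],row[:,800:]]),(600,600))[...,::-1])
E
```

```text
top [493. 302.] 1575.5
   z 19 [ 273.4 -607.9] dia 346.0 resid 61.8
   z 70 [ 278.7 -577.8] dia 330.6 resid 59.1
top [179. 251.] 1166.0
   z 19 [434.4 216.3] dia 91.8 resid 0.6
   z 70 [432.6 209.8] dia 87.6 resid 0.5
top [275. 248.] 2523.0
   z 19 [435.7  -8.9] dia 135.2 resid 0.4
   z 70 [433.8  -5.4] dia 129.2 resid 0.3
top [360. 237.] 1731.5
   z 19 [ 456.5 -212. ] dia 113.4 resid 0.5
   z 70 [ 453.7 -199.4] dia 108.2 resid 0.5
top [264. 169.] 1680.5
   z 19 [627.5  11.4] dia 114.8 resid 0.5
   z 70 [617.1  14. ] dia 109.6 resid 0.5
top [507.  22.] 358.5
   z 19 [ 995.1 -631.2] dia 120.2 resid 4.5
   z 70 [ 968.3 -600. ] dia 115.0 resid 4.3
top [20.  9.] 805.0
   z 19 [1062.3  609.9] dia 123.6 resid 19.7
   z 70 [1032.5  585.9] dia 118.0 resid 18.8
side [496. 355.] 1647.0
   z 19 [120.   -6.7] dia 148.0 resid 48.1
   z 70 [122.1  39.4] dia 134.0 resid 43.5
side [235. 302.] 1956.0
   z 19 [433.5 217.9] dia 91.4 resid 0.7
   z 70 [405.9 242.7] dia 82.8 resid 0.7
side [318. 235.] 2541.5
   z 19 [434.2  -6.4] dia 135.6 resid 1.2
   z 70 [406.6  39.6] dia 122.8 resid 1.1
side [365. 187.] 1148.5
   z 19 [ 454.9 -209.9] dia 116.2 resid 5.8
   z 70 [ 425.3 -144.6] dia 105.2 resid 5.2
side [246. 190.] 2195.0
   z 19 [638.5  -6.2] dia 173.4 resid 26.5
   z 70 [591.5  39.8] dia 157.0 resid 24.0
side [505. 180.] 561.5
   z 19 [  17.9 -567.8] dia 535.0 resid 16.9
   z 70 [  29.7 -468.6] dia 484.4 resid 15.3
side [481.  75.] 4567.0
   z 19 [  439.1 -1459.2] dia 1423.2 resid 90.8
   z 70 [  411.  -1275.6] dia 1288.2 resid 82.2
side [437.  42.] 1663.0
   z 19 [ 1373.1 -1295.2] dia 1595.6 resid 148.8
   z 70 [ 1256.5 -1127.1] dia 1444.4 resid 134.7
```

View pics/z_top.png

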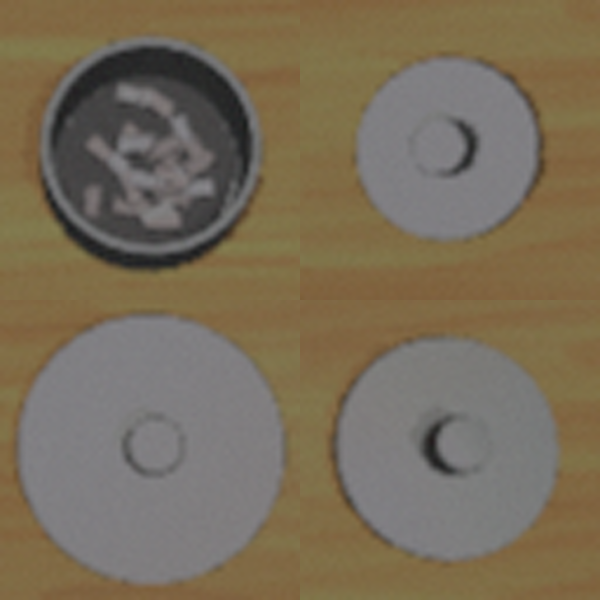

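View pics/z_side.png

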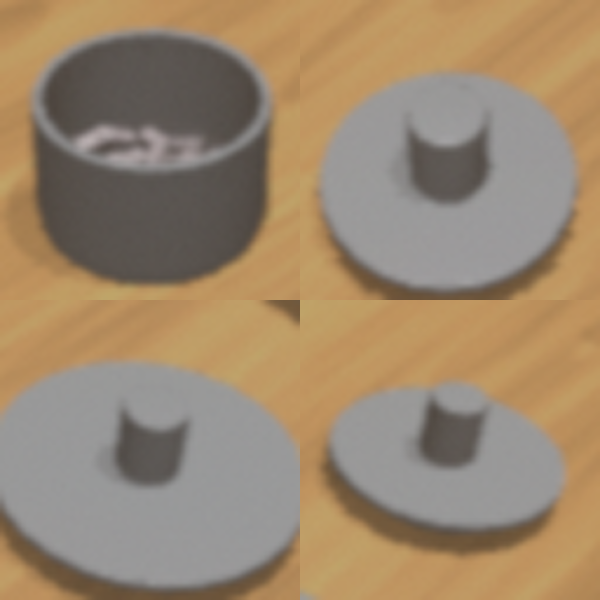

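The crops show four clean outlines: the tub rim, and lid b at lower right with its knob top at about (363.6,236.5) in top and (368.1,173.9) in side. The diameters of 92, 135 and 113 mm identify c, a and b. Lid b fits the 100 mm mouth. Next I check the heights from the two views.

```bash
python3 - <<'E'
from h import *
T=pickle.load(open('top0.pkl','rb'));S=pickle.load(open('side0.pkl','rb'))
for n,a,b in[('knob b top',(363.1,236.0),(367.6,173.4)),('rim',(263.5,168.4),(245.9,178.8))]:
    P,g=tri(T,a,S,b);print(n,P.round(1),'gap',g.round(1))
for n,p,z in[('rim',(617,14),70),('b knobtop',(455.7,-211),53),('b flange',(455.7,-211),19)]:
    print(n,proj(T,(*p,z)).round(1),proj(S,(*p,z)).round(1))
# rim from side: upper hull arc
c=[c for c in greys(S) if abs(c[:,0].mean(0)-(246,190)).max()<6][0]
P=np.array([onz(S,p+0.,70) for p in c[:,0] if p[1]<181]);q,r=circ(P);print('side rim upper arc',q.round(1),2*r.round(1))
E
```

```text
knob b top [ 456.5 -211.9   51.5] gap 1.1
rim [617.8  14.1  66.9] gap 0.9
rim [263.7 168.6] [246.  177.8]
b knobtop [363.  236.5] [367.6 173.2]
b flange [359.5 237.4] [364.6 185.2]
side rim upper arc [615.8  15.4] 106.2
```

```bash
python3 - <<'E'
from h import *
from scipy.spatial.transform import Rotation as R
from bench import sense
T=pickle.load(open('top0.pkl','rb'));S=pickle.load(open('side0.pkl','rb'))
print(tri(T,(475,239),S,(437,98)), onz(T,(475,380),130))
s=sense();M=R.from_euler('xyz',s['tcp_rot'],degrees=True).as_matrix()
p=s['tool_pos']
for t in[(200,-300,231),(456,-211,231)]: 
    t=np.array(t);print(t,(M.T@(t-p)).round(1));p=t
E
```

```text
(array([ 432.55686879, -412.42739842,  177.80470239]), np.float64(11.200067930345186)) [ 150.20483319 -405.57374199  130.        ]
[ 200 -300  231] [ 1.263e+02 -2.618e+02 -2.000e-01]
[ 456 -211  231] [ 2.695e+02 -2.830e+01  1.000e-01]
```

```bash
python3 -m creep '{"translation": [[20,-15,-2],[33,-24,-2],[33,-24,-2],[33,-24,-2],[33,-24,-2],[33,-24,0],[33,-24,0],[33,-24,0],[33,-24,0],[33,-24,0]], "rotation": [[0,0,0],[0,0,0],[0,0,0],[0,0,0],[0,0,0],[0,0,0],[0,0,0],[0,0,0],[0,0,0],[0,0,0]], "claw": [85,80,75,70,70,70,70,70,70,70]}' 60
cat > go.py <<'E'
import sys,numpy as np
from scipy.spatial.transform import Rotation as R
from bench import sense
s=sense();M=R.from_euler('xyz',s['tcp_rot'],degrees=True).as_matrix()
t=np.array(eval(sys.argv[1]),float);print('shift',(M.T@(t-s['tool_pos'])).round(1))
tgt=R.from_euler('xyz',[180,0,float(sys.argv[2]) if len(sys.argv)>2 else s['tcp_rot'][2]],degrees=True)
print('rot',R.from_matrix(M.T@tgt.as_matrix()).as_rotvec().round(4), 'f',s['ft_force'].round(1),s['wrist_torque'].round(2),'pos',s['tool_pos'].round(1),s['tcp_rot'].round(2),s['finger_gap'].round(1),s['time'])
E
python3 go.py 456,-211,100
```

```text
time: 1.1
tool_pos: [393.4, -285.5, 241.0]
tcp_rot: [-180.0, 0.0, 13.2]
ft_force: [0.8, -0.6, 0.2]
finger_gap: 70.2
shift [ 77.9 -58.2 141. ]Traceback (most recent call last):
  File "go.py", line 7, in <module>
    print('rot',R.from_matrix(M.T@tgt.as_matrix()).as_rotvec().round(4), 'f',s['ft_force'].round(1),s['wrist_torque'].round(2),'pos',s['tool_pos'].round(1),s['tcp_rot'].round(2),s['finger_gap'].round(1),s['time'])
                                                                                                                                                                                  ^^^^^^^^^^^^^^^^^^^^^
AttributeError: 'float' object has no attribute 'round'
```

```bash
sed -i "s/s\['finger_gap'\].round(1)/round(s['finger_gap'],1)/" go.py
python3 -m creep '{"translation": [[26,-19.4,20],[26,-19.4,25],[25.9,-19.4,30],[0,0,35],[0,0,30],[0,0,15],[0,0,6],[0,0,0]], "rotation": [[0,0,0],[0,0,0],[0,0,0],[0,0,0],[0,0,0],[0,0,0],[0,0,0],[0,0,0]], "claw": [70,70,70,70,70,60,55,55]}'
python3 go.py 456,-211,25
python3 - <<'E'
from bench import *
import cv2,numpy as np
a=snapshot('side')['frame'];b=snapshot('top')['frame']
cv2.imwrite('pics/g1.png',np.hstack([cv2.resize(a[80:260,270:470],(400,360)),cv2.resize(b[150:330,270:470],(400,360))])[...,::-1])
E
```

```text
time: 1.9
tool_pos: [455.1, -212.8, 80.2]
tcp_rot: [-180.0, 0.0, 13.1]
ft_force: [-0.1, -0.1, -0.2]
finger_gap: 55.0
shift [ 1.3 -1.5 55.2]
rot [-0.0005  0.0005 -0.    ] f [-0.1 -0.1 -0.2] [ 0.01 -0.05 -0.02] pos [ 455.1 -212.8   80.2] [-1.7997e+02  3.0000e-02  1.3140e+01] 55.0 1.9
```

View pics/g1.png

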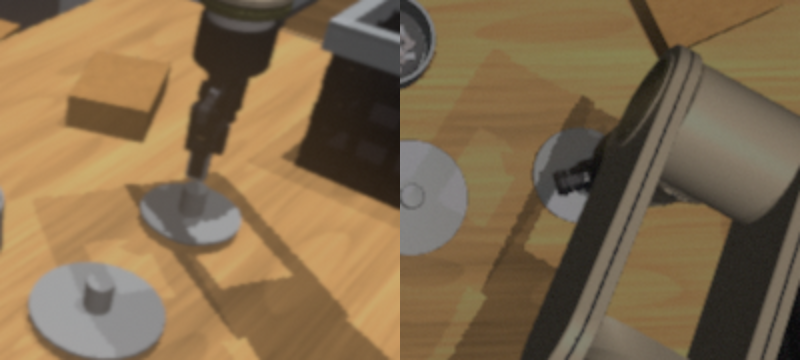

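The side view shows the fingers over lid b's knob, at about (195,190) in the crop, and the crate stands clear. I descend and close.

```bash

python3 -m creep '{"translation": [[1.3,-1.5,15],[0,0,18],[0,0,13],[0,0,7],[0,0,2],[0,0,0]], "rotation": [[0,0,0],[0,0,0],[0,0,0],[0,0,0],[0,0,0],[0,0,0]], "claw": [55,55,55,55,55,55]}'
python3 -m creep '{"translation": [[0,0,0],[0,0,0],[0,0,0],[0,0,0],[0,0,0],[0,0,0]], "rotation": [[0,0,0],[0,0,0],[0,0,0],[0,0,0],[0,0,0],[0,0,0]], "claw": [45,35,25,20,20,20]}' 60
python3 go.py 456,-211,25
```

```text
time: 2.6
tool_pos: [456.5, -211.1, 25.6]
tcp_rot: [180.0, -0.0, 13.2]
ft_force: [-0.1, -0.1, 0.5]
finger_gap: 55.0
time: 3.2
tool_pos: [456.8, -211.3, 26.3]
tcp_rot: [179.9, -0.1, 13.2]
ft_force: [-1.1, 1.2, 5.9]
finger_gap: 26.4
shift [-0.7 -0.5  1.3]
rot [ 0.001  -0.0009 -0.    ] f [-1.1  1.2  5.9] [0.09 0.22 0.02] pos [ 456.8 -211.3   26.3] [ 1.7994e+02 -5.0000e-02  1.3170e+01] 26.4 3.2
```

```bash

python3 -m creep '{"translation": [[0,0,0],[0,0,-3],[0,0,-15],[0,0,-25],[0,0,-25],[0,0,-12],[0,0,0],[0,0,0]], "rotation": [[0,0,0],[0,0,0],[0,0,0],[0,0,0],[0,0,0],[0,0,0],[0,0,0],[0,0,0]], "claw": [20,20,20,20,20,20,20,20]}'
python3 go.py 617,14,130
python3 - <<'E'
from bench import *
import cv2,numpy as np,pickle
A=snapshot('side');a=A['frame'];b=snapshot('top')['frame'];pickle.dump(A,open('side1.pkl','wb'))
cv2.imwrite('pics/g2.png',np.hstack([cv2.resize(a[80:260,270:470],(400,360)),cv2.resize(b[150:330,270:470],(400,360))])[...,::-1])
E
```

```text
time: 4.0
tool_pos: [455.9, -210.7, 104.5]
tcp_rot: [-180.0, 0.0, 13.2]
ft_force: [-0.5, -0.0, -0.9]
finger_gap: 26.0
shift [ 208.  -182.1  -25.5]
rot [-0.0004  0.0004 -0.    ] f [-0.5 -0.  -0.9] [ 0.02 -0.01 -0.04] pos [ 455.9 -210.7  104.5] [-1.7998e+02  2.0000e-02  1.3170e+01] 26.0 4.0
```

View pics/g2.png

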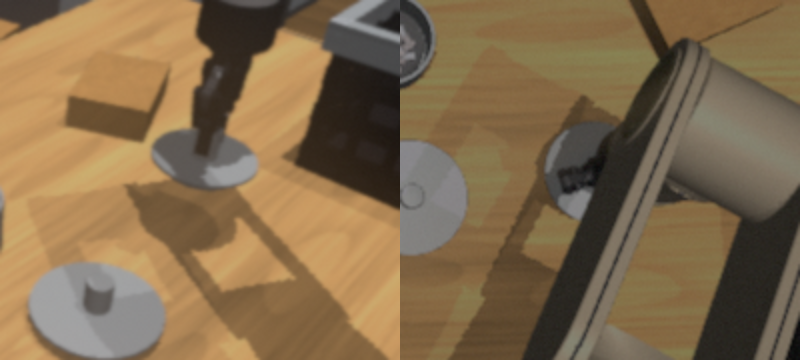

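Lid b hangs in the grasp, with its flange at about (205,160) in the side crop and its shadow below. I carry it to above the tub, well clear of the rim.

```bash

python3 -m creep '{"translation": [[5,-4,-15],[20,-17,-15],[30,-26,-8],[35,-30,0],[35,-31,0],[35,-31,0],[25,-23,0],[15,-14,0],[8,-6,0],[0,0,0]], "rotation": [[0,0,0],[0,0,0],[0,0,0],[0,0,0],[0,0,0],[0,0,0],[0,0,0],[0,0,0],[0,0,0],[0,0,0]], "claw": [20,20,20,20,20,20,20,20,20,20]}'
python3 go.py 617,14,125
python3 - <<'E'
from bench import *
from h import *
A=snapshot('side');a=A['frame'];B=snapshot('top');b=B['frame'];pickle.dump((A,B),open('s2.pkl','wb'))
cv2.imwrite('pics/g3.png',np.hstack([cv2.resize(a[80:260,150:350],(400,360)),cv2.resize(b[80:260,170:370],(400,360))])[...,::-1])
E
```

```text
time: 5.1
tool_pos: [617.6, 14.8, 143.3]
tcp_rot: [-180.0, 0.0, 13.3]
ft_force: [-0.1, -0.3, -2.1]
finger_gap: 26.3
shift [-0.8  0.6 18.3]
rot [-0.0002  0.0004 -0.    ] f [-0.1 -0.3 -2.1] [ 0.03  0.02 -0.01] pos [617.6  14.8 143.3] [-1.7999e+02  2.0000e-02  1.3260e+01] 26.3 5.1
```

View pics/g3.png

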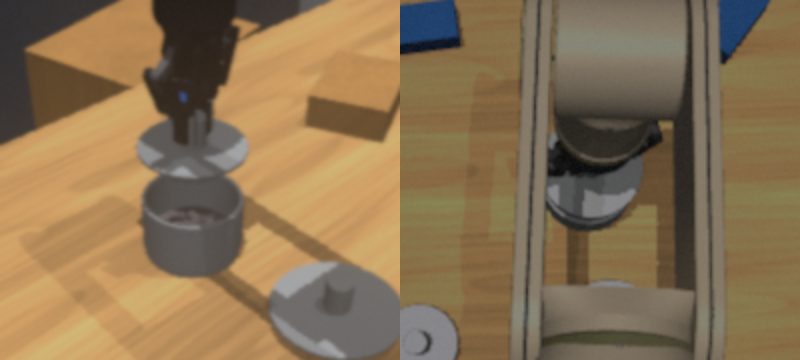

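The side crop shows the lid level, centred at about (192,147) right above the tub mouth at (192,205). Next I check the lid's offset in the hand.

```bash

python3 - <<'E'
from h import *
A,B=pickle.load(open('s2.pkl','rb'))
f=A['frame'][135:175,212:280].astype(int)
h=cv2.cvtColor(A['frame'],cv2.COLOR_RGB2HSV)
# row/col extents of flange: grey mask
m=((h[...,1]<70)&(h[...,2]>85)).astype(np.uint8);m[:135]=0;m[169:]=0;m[:,:210]=0;m[:,285:]=0
cs,_=cv2.findContours(m,cv2.RETR_EXTERNAL,cv2.CHAIN_APPROX_NONE)
c=np.vstack([c for c in cs if len(c)>15]);hu=cv2.convexHull(c)[:,0]
print(hu.min(0),hu.max(0))
for z in(132,136,140):
    P=np.array([onz(A,p+0.,z) for p in hu]);q,r=circ(P);print(z,q.round(1),2*r.round(1),(np.hypot(*(P[:,:2]-q).T)-r).round(1))
v=cv2.resize(A['frame'][130:230,200:290],(540,600),interpolation=cv2.INTER_CUBIC)
for p in hu: cv2.circle(v,(int((p[0]-199.5)*6),int((p[1]-129.5)*6)),3,(255,0,0),-1)
cv2.imwrite('pics/g4.png',v[...,::-1])
E
```

```text
[218 139] [273 168]
132 [616.6  14.3] 115.6 [ 1.2  0.3  0.2 -0.4 -1.1 -2.2 -2.8  3.7  4.  -1.9 -2.  -1.1 -0.6 -1.1
 -0.7 -0.   3.8]
136 [612.1  18.7] 114.6 [ 1.2  0.3  0.2 -0.4 -1.1 -2.2 -2.7  3.6  4.  -1.9 -1.9 -1.1 -0.6 -1.1
 -0.7 -0.   3.8]
140 [607.7  23.1] 113.4 [ 1.2  0.3  0.2 -0.4 -1.1 -2.2 -2.7  3.6  4.  -1.9 -1.9 -1.1 -0.6 -1.1
 -0.7 -0.   3.7]
```

View pics/g4.png

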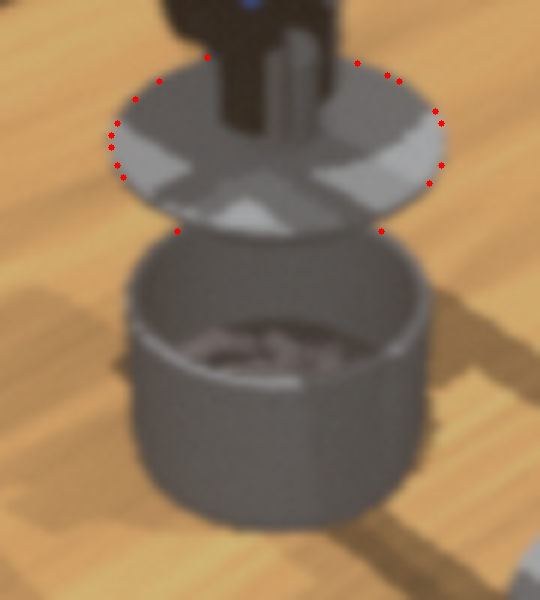

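The lid is level and lined up with the tub along the image horizontal (279 against 280 in the crop). I lower it gradually.

```bash

python3 -m creep '{"translation": [[-0.8,0.6,12],[0,0,16],[0,0,12],[0,0,6],[0,0,5],[0,0,4],[0,0,3],[0,0,0]], "rotation": [[0,0,0],[0,0,0],[0,0,0],[0,0,0],[0,0,0],[0,0,0],[0,0,0],[0,0,0]], "claw": [20,20,20,20,20,20,20,20]}'
python3 go.py 617,14,77
python3 - <<'E'
from bench import *
from h import *
A=snapshot('side');v=cv2.resize(A['frame'][130:230,200:290],(540,600),interpolation=cv2.INTER_CUBIC)
cv2.imwrite('pics/g5.png',v[...,::-1])
E
```

```text
time: 6.0
tool_pos: [616.7, 13.0, 85.1]
tcp_rot: [-180.0, 0.0, 13.2]
ft_force: [-0.1, 0.1, -1.0]
finger_gap: 26.0
shift [ 0.5 -0.9  8.1]
rot [-0.0001  0.0001 -0.    ] f [-0.1  0.1 -1. ] [ 0.04 -0.08 -0.04] pos [616.7  13.   85.1] [-180.      0.     13.17] 26.0 6.0
```

View pics/g5.png

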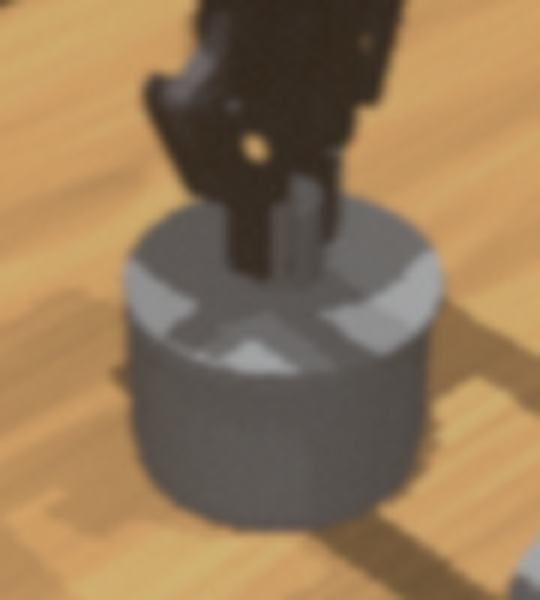

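The plug has entered the mouth with no contact force. The flange, centred at about x=284, stands slightly right of the tub at about 279. I correct by about 1 mm and go home.

```bash

python3 -m creep '{"translation": [[0.5,-0.9,2],[0,0,2],[0,0,2],[0,0,1],[0,0,1],[0,0,0]], "rotation": [[0,0,0],[0,0,0],[0,0,0],[0,0,0],[0,0,0],[0,0,0]], "claw": [20,20,20,20,20,20]}'
python3 go.py 617,14,77
```

```text
time: 6.65
tool_pos: [617.7, 14.1, 82.2]
tcp_rot: [180.0, -0.1, 13.2]
ft_force: [-18.2, 1.4, 32.3]
finger_gap: 26.6
shift [-0.7 -0.1  5.2]
rot [ 0.0006 -0.0018 -0.    ] f [-18.2   1.4  32.3] [ 0.19  2.97 -0.04] pos [617.7  14.1  82.2] [ 1.7997e+02 -1.0000e-01  1.3190e+01] 26.6 6.65
```

The tub pushes back with −18 N in x and +32 N upward before home, so the plug is riding on the +x side of the mouth. I back off and look.

```bash

python3 -m creep '{"translation": [[0,0,-8],[0,0,-12],[0,0,-15],[0,0,-18],[0,0,0]], "rotation": [[0,0,0],[0,0,0],[0,0,0],[0,0,0],[0,0,0]], "claw": [20,20,20,20,20]}'
python3 go.py 617,14,77
python3 - <<'E'
from bench import *
from h import *
A=snapshot('side');B=snapshot('top');pickle.dump((A,B),open('s3.pkl','wb'))
v=cv2.resize(A['frame'][120:230,200:290],(490,600),interpolation=cv2.INTER_CUBIC)
w=cv2.resize(B['frame'][135:205,232:300],(310,320),interpolation=cv2.INTER_CUBIC)
o=np.zeros((600,800,3),np.uint8);o[:,:490]=v;o[:320,490:]=w
cv2.imwrite('pics/g6.png',o[...,::-1])
E
```

```text
time: 7.15
tool_pos: [619.3, 13.8, 134.3]
tcp_rot: [179.9, -0.3, 13.2]
ft_force: [0.1, 0.5, -0.8]
finger_gap: 26.0
shift [-2.5 -0.9 57.3]
rot [ 0.0017 -0.0057 -0.    ] f [ 0.1  0.5 -0.8] [ 0.05  0.   -0.03] pos [619.3  13.8 134.3] [179.9   -0.33  13.17] 26.0 7.15
```

View pics/g6.png

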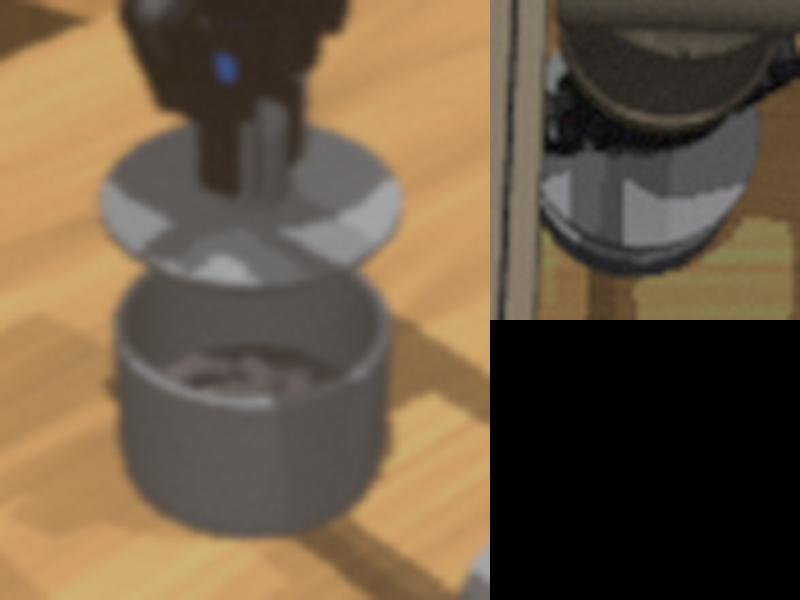

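In the side crop the lid (centre about 250) stands over the tub (about 253). In the top crop the near arcs of both the flange and the rim are visible, so I measure the offset there.

```bash

python3 - <<'E'
from h import *
A,B=pickle.load(open('s3.pkl','rb'))
g=cv2.GaussianBlur(B['frame'],(0,0),0.6)
w=cv2.resize(g[160:200,238:296],(58*13,40*13),interpolation=cv2.INTER_CUBIC)
w=np.clip(w.astype(float)*1.5,0,255).astype(np.uint8)
for x in range(240,296,5): cv2.putText(w,str(x),(int((x-237.5)*13)-12,515),0,.4,(255,255,0));cv2.line(w,(int((x-237.5)*13),490),(int((x-237.5)*13),500),(255,255,0))
for y in range(160,200,5): cv2.putText(w,str(y),(0,int((y-159.5)*13)+4),0,.4,(255,255,0))
cv2.imwrite('pics/g7.png',w[...,::-1])
for col in(252,256,260,264,268,272,276): print(col,g[174:200,col].astype(int).sum(1)//3)
E
```

```text
252 [87 85 85 86 87 87 87 88 87 87 82 71 63 65 60 45 39 42 58 82 94 96 98 98
 97 97]
256 [82 79 78 79 79 79 78 78 78 79 77 73 68 58 55 64 58 43 37 39 48 58 63 63
 62 63]
260 [75 76 77 76 78 78 78 78 78 78 79 79 78 74 62 54 63 57 44 37 40 56 69 73
 73 73]
264 [ 76  90 111 123 124 124 124 124 125 126 126 127 127 123 104  72  63  70
  62  44  44  62  85 100 105 104]
268 [ 72  72  75  88 109 121 124 124 125 124 125 125 125 122 100  74  77  71
  51  42  50  83 106 108 107 108]
272 [ 85  85  85  90 112 130 134 134 134 134 136 135 132 113  85  78  70  49
  43  54  84 107 110 109 107 106]
276 [ 86  86  87  93 114 132 136 136 136 135 134 126 105  86  71  53  49  60
  80  97 105 109 110 109 107 107]
```

View pics/g7.png

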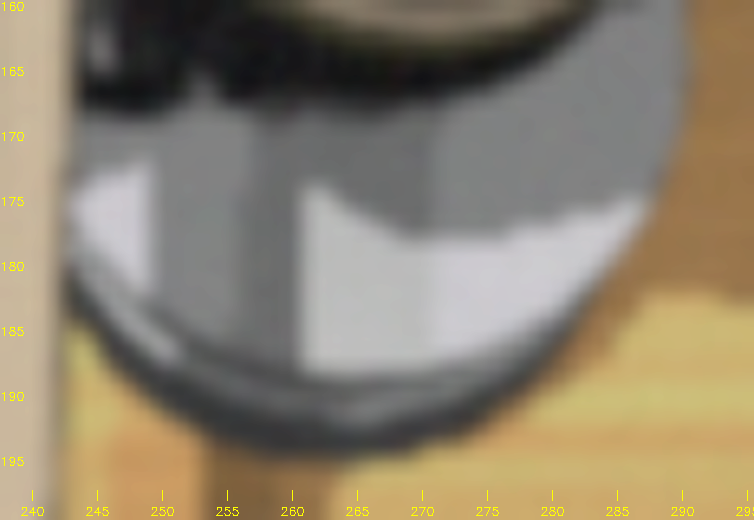

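```bash

python3 - <<'E'
from h import *
from scipy.optimize import least_squares
A,B=pickle.load(open('s3.pkl','rb'))
def fit(d,pts,z,r):
    P=np.array([onz(d,p,z)[:2] for p in pts]);s=least_squares(lambda c:np.hypot(*(P-c).T)-r,P.mean(0)+[50,0]);return s.x.round(1),s.fun.round(1)
L=[(252,184.5),(256,186.7),(260,187.7),(264,188.3),(268,188.3),(272,187.2),(276,186),(280,183.5),(285,178),(290,165)]
Rm=[(248,185.5),(252,188.5),(256,190.6),(260,191.6),(264,192.6),(268,191.7),(272,190.5)]
for z in(124,127,130):print('lid',fit(B,L,z,57))
print('rim',fit(B,Rm,70,55))
# side: upper/side arcs of lid vs wood
h=cv2.cvtColor(A['frame'],cv2.COLOR_RGB2HSV);s=h[...,1]
pts=[]
for y in range(144,166):
    r=s[y].astype(int); l=next((x for x in range(212,250) if r[x]<80),None); q=next((x for x in range(282,240,-1) if r[x]<80),None)
    if l and l<236:pts.append((l-.5,y))
    if q and q>258:pts.append((q+.5,y))
pts=[p for p in pts]
for z in(124,127,130):print('side lid',fit(A,pts,z,57))
# tub in side: foot wall extents left/right before vs now
A2=pickle.load(open('side0.pkl','rb'))
for nm,d in(('0',A2),('3',A)):
    s=cv2.cvtColor(d['frame'],cv2.COLOR_RGB2HSV)[...,1].astype(int)
    print(nm,[(y,next(x for x in range(205,250) if s[y,x]<80),next((x for x in range(290,240,-1) if s[y,x]<80 ))) for y in (185,190,195,200)],[(x,next(y for y in range(235,200,-1) if s[y,x]<80)) for x in(235,246,257)])
E
```

```text
lid (array([619.3,  14.6]), array([-1. , -0.1, -0.3,  0.2,  0.6,  0. ,  0.7,  0.4, -0.7, -0.6]))
lid (array([618.8,  14.9]), array([-1. , -0.2, -0.3,  0.2,  0.6,  0. ,  0.7,  0.4, -0.6, -0.7]))
lid (array([618.3,  15.1]), array([-1.1, -0.2, -0.3,  0.2,  0.6,  0.1,  0.7,  0.4, -0.6, -0.8]))
rim (array([617.2,  12.8]), array([-0.2, -0.3,  0.1, -0.1,  1.3, -0.2, -0.7]))
side lid (array([618.9,  13. ]), array([ 0.7,  0.5,  0.2, -0.1,  0.3, -0.1, -0.7,  0.5,  0.4, -0.1,  0.1,
       -0.5,  0.2, -0.5, -1.4, -0.1, -0.7,  0.5,  0.2, -0.5, -0.6,  0.7,
        1. ,  0.1,  0.7, -0.2,  0.6, -0.3,  0.8, -0.1, -0.7,  0.3, -0. ,
       -1. ,  0.9, -0.1,  0.1,  1. , -0.3,  0.5, -0.5,  0.2, -0.3,  0.3]))
side lid (array([615.4,  16.4]), array([ 0.5,  0.3, -0. , -0.3,  0.1, -0.3, -1. ,  0.3,  0.1, -0.4, -0.2,
       -0.8, -0.2, -0.8, -1.7, -0.4, -1.1,  0.2, -0.1, -0.9, -0.9,  0.3,
        0.6, -0.3,  0.3, -0.6,  0.2, -0.7,  0.4, -0.5, -1.1, -0.1, -0.5,
       -1.5,  0.4, -0.6, -0.4,  0.5, -0.8, -0. , -1. , -0.3, -0.8, -0.2]))
side lid (array([611.9,  19.8]), array([ 0.3,  0. , -0.2, -0.5, -0.2, -0.5, -1.2,  0. , -0.2, -0.7, -0.5,
       -1. , -0.5, -1.1, -2. , -0.8, -1.4, -0.1, -0.5, -1.2, -1.3, -0.1,
        0.2, -0.6, -0.1, -1. , -0.2, -1.1, -0. , -1. , -1.6, -0.6, -0.9,
       -1.9, -0.1, -1.1, -0.8, -0. , -1.3, -0.5, -1.5, -0.8, -1.3, -0.7]))
0 [(185, 222, 270), (190, 222, 270), (195, 223, 269), (200, 223, 269)] [(235, 216), (246, 217), (257, 215)]
3 [(185, 222, 270), (190, 222, 270), (195, 222, 270), (200, 223, 269)] [(235, 216), (246, 217), (257, 216)]
```

The tub hasn't moved and lid and tub are coaxial within about 2 mm. I had left out the 5 mm flange thickness. Home is at a TCP z of about 82, exactly where contact came, so the lid was already home and I was over-pressing. I go back down to that height only.

```bash

python3 -m creep '{"translation": [[0,0,0],[0,0,0]], "rotation": [[0,0,0],[0,0,0]], "claw": [20,20]}'
python3 go.py 617.2,13.6,86 13.17
```

```text
time: 7.45
tool_pos: [616.2, 13.9, 128.9]
tcp_rot: [-180.0, 0.1, 13.2]
ft_force: [-0.2, 0.3, -1.1]
finger_gap: 26.8
shift [ 1.   0.6 42.9]
rot [-0.0006  0.002  -0.0001] f [-0.2  0.3 -1.1] [-0.04 -0.01  0.02] pos [616.2  13.9 128.9] [-1.7996e+02  1.2000e-01  1.3160e+01] 26.8 7.45
```

```bash

python3 -m creep '{"translation": [[0.3,0.2,8],[0,0,14],[0,0,12],[0,0,6],[0,0,2.5],[0,0,0],[0,0,0]], "rotation": [[0,0,0],[0,0,0],[0,0,0],[0,0,0],[0,0,0],[0,0,0],[0,0,0]], "claw": [20,20,20,20,20,20,20]}'
python3 go.py 617.2,13.6,82 13.17
```

```text
time: 8.15
tool_pos: [617.7, 13.7, 88.3]
tcp_rot: [180.0, -0.0, 13.2]
ft_force: [-0.2, 0.2, -0.6]
finger_gap: 26.4
shift [-0.5  0.   6.3]
rot [ 0.0002 -0.0007 -0.0001] f [-0.2  0.2 -0.6] [0.06 0.   0.02] pos [617.7  13.7  88.3] [ 1.7999e+02 -4.0000e-02  1.3170e+01] 26.4 8.15
```

```bash

python3 -m creep '{"translation": [[-0.3,0,1.5],[0,0,1.5],[0,0,1],[0,0,0.5],[0,0,0]], "rotation": [[0,0,0],[0,0,0],[0,0,0],[0,0,0],[0,0,0]], "claw": [20,20,20,20,20]}'
python3 go.py 617.2,13.6,82 13.17
python3 -m creep '{"translation": [[0,0,0.5],[0,0,0.5],[0,0,0]], "rotation": [[0,0,0],[0,0,0],[0,0,0]], "claw": [20,20,20]}'
```

```text
time: 8.65
tool_pos: [617.0, 13.7, 83.2]
tcp_rot: [-180.0, 0.0, 13.2]
ft_force: [-0.9, 0.2, -1.2]
finger_gap: 26.2
shift [0.2 0.2 1.2]
rot [-0.      0.0001 -0.0001] f [-0.9  0.2 -1.2] [-0.01 -0.01  0.02] pos [617.   13.7  83.2] [-1.800e+02  1.000e-02  1.317e+01] 26.2 8.65
time: 8.95
tool_pos: [617.1, 13.7, 82.4]
tcp_rot: [180.0, -0.0, 13.2]
ft_force: [-0.1, -0.3, -0.3]
finger_gap: 26.3
```

```bash

python3 -m creep '{"translation": [[0,0,0.5],[0,0,0.5],[0,0,0],[0,0,0]], "rotation": [[0,0,0],[0,0,0],[0,0,0],[0,0,0]], "claw": [20,20,20,20]}'
```

```text
time: 9.35
tool_pos: [617.2, 13.7, 82.3]
tcp_rot: [180.0, -0.0, 13.2]
ft_force: [-3.7, 0.0, 6.8]
finger_gap: 26.4
```

Contact comes at TCP z 82.3, which matches home. I release and back away.

```bash

python3 -m creep '{"translation": [[0,0,0],[0,0,0],[0,0,0],[0,0,0],[0,0,0],[0,0,-5],[0,0,-15],[0,0,-25],[0,0,-30],[0,0,-35]], "rotation": [[0,0,0],[0,0,0],[0,0,0],[0,0,0],[0,0,0],[0,0,0],[0,0,0],[0,0,0],[0,0,0],[0,0,0]], "claw": [30,36,42,50,55,55,55,55,55,55]}'
python3 -m creep '{"translation": [[-15,20,-10],[-20,35,0],[-20,40,0],[-20,40,0],[-20,40,0],[-20,40,0],[-10,20,0],[0,0,0]], "rotation": [[0,0,0],[0,0,0],[0,0,0],[0,0,0],[0,0,0],[0,0,0],[0,0,0],[0,0,0]], "claw": [55,55,55,55,55,55,55,55]}'
python3 - <<'E'
from bench import *
from h import *
A=snapshot('side');B=snapshot('top');pickle.dump((A,B),open('s4.pkl','wb'))
a=cv2.resize(A['frame'],(400,300));b=cv2.resize(B['frame'],(400,300))
v=cv2.resize(A['frame'][140:225,195:308],(400,300),interpolation=cv2.INTER_CUBIC)
w=cv2.resize(B['frame'][125:215,208:328],(400,300),interpolation=cv2.INTER_CUBIC)
cv2.imwrite('pics/g8.png',np.vstack([np.hstack([a,b]),np.hstack([v,w])])[...,::-1])
E
```

```text
time: 10.35
tool_pos: [616.6, 13.7, 192.9]
tcp_rot: [-180.0, 0.0, 13.2]
ft_force: [1.2, 0.4, -0.4]
finger_gap: 54.9
time: 11.15
tool_pos: [548.1, -247.1, 202.9]
tcp_rot: [179.9, -0.0, 12.9]
ft_force: [0.3, 0.3, -0.0]
finger_gap: 55.0
```

View pics/g8.png

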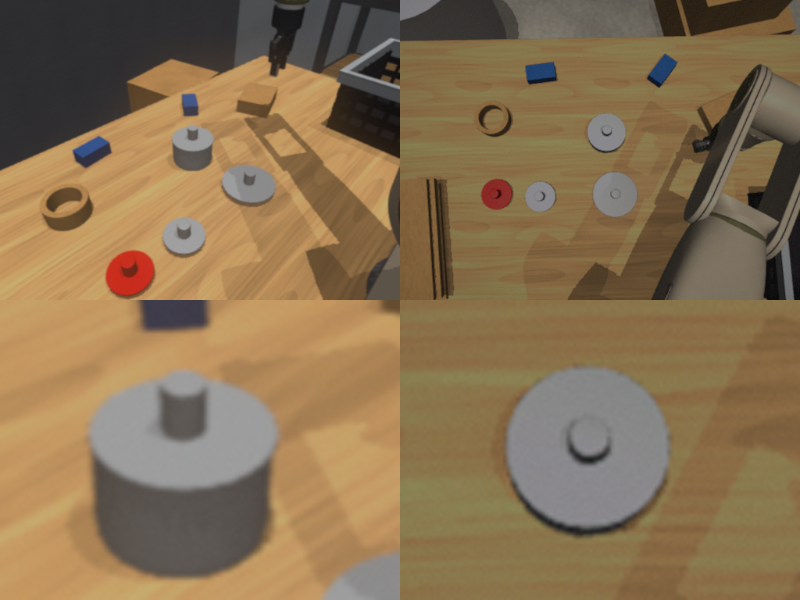

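The lid sits on the tub, level and centred, with the knob upright. Lids a, c and the red one are untouched. Numeric check next.

```bash
python3 - <<'E'
from h import *
A,B=pickle.load(open('s4.pkl','rb'))
for c in greys(B,70,800,3000):
    h=cv2.convexHull(c)[:,0]
    P=np.array([onz(B,p+0.,75) for p in h]);q,r=circ(P)
    if abs(q[0]-617)<20: print('top flange z75',q.round(1),2*r.round(1),np.abs(np.hypot(*(P[:,:2]-q).T)-r).max().round(1))
h=cv2.cvtColor(A['frame'],cv2.COLOR_RGB2HSV);s=h[...,1].astype(int)
pts=[]
for y in range(163,184):
    l=next((x for x in range(205,250) if s[y,x]<80),None); q=next((x for x in range(290,240,-1) if s[y,x]<80),None)
    if l and l<236:pts.append((l,y))
    if q and q>258:pts.append((q,y))
for z in(72,75,79):
    P=np.array([onz(A,p,z) for p in pts]);q,r=circ(P);print('side',z,q.round(1),2*r.round(1),np.abs(np.hypot(*(P[:,:2]-q).T)-r).max().round(1))
# knob top: side (183,382) in crop; top (588,438)
ks=(195+183*113/400-.5,140+82*85/300-.5);kt=(208+188*.3-.5,125+138*.3-.5)
print(ks,kt,tri(B,kt,A,ks))
fs=np.array(pts)
print('side flange L/R ends by row',[(p) for p in pts if 170<=p[1]<=181])
E
```

```text
top flange z75 [616.1  14. ] 113.8 0.7
side 72 [618.3  11.6] 113.2 1.4
side 75 [615.4  14.5] 112.4 1.4
side 79 [611.5  18.4] 111.6 1.4
(246.1975, 162.73333333333335) (263.9, 165.9) (array([614.96214783,  15.47307075, 110.15092146]), np.float64(0.031786280873663385))
side flange L/R ends by row [(223, 170), (270, 170), (222, 171), (271, 171), (221, 172), (271, 172), (221, 173), (272, 173), (220, 174), (272, 174), (220, 175), (272, 175), (220, 176), (273, 176), (220, 177), (273, 177), (220, 178), (273, 178), (220, 179), (273, 179), (220, 180), (272, 180), (220, 181), (272, 181)]
```

```bash
python3 -c "
from bench import *
s=sense();print(s['time'],s['ft_force'].round(1));print(hand_in())"
```

```text
11.25 [-0.8 -0.4 -0.4]
the job is handed in; nothing more can be done
None
```

I put lid b on the tub and handed the job in at 11.25 s. Measured in the images, its flange is about 113 mm across; the other two grey lids measure 92 and 135 mm.

**First lowering:** I left the 5 mm flange thickness out of the home height, so I pressed about 32 N up and 18 N sideways on the wrist, well below the 120 N limit. I lifted off and checked the tub, which had moved less than a pixel. I then lowered again and contact came at TCP z 82.3, the expected home height, with about 7 N.

**Last checks:**
- **Top view:** the flange is centred at (616, 14), and the rim was measured at (617, 14). It fits a circle of 114 mm at z 75 to within 0.7 mm.
- **Side view:** the flange matches that same position at z 75.
- **Knob top:** it stands at z 110 by triangulation, against 109 expected. That is within the 2 mm calibration.
- **Other things:** the tub stands upright. The two other grey lids and the red look-alike were never touched, and they still lie flat on the bench, clear of the tub.

No check failed. The gripper measured 26 mm on the 28 mm knob throughout, but the lid stayed centred and level in it.

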